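# Pack the condiment crate and push it up onto its stand

## Task

Tidy the condiments away: take the pepper mill that was left in the stand's bay and stand it on the cork coaster, and pack every jar and tin that is out upright in the wooden crate, flat on its floor, while the crate is still on the worktop. Then slide the loaded crate, without lifting it, up the ramp and over the lip of the stand until it lies flat in the bay, with its far side up against the back rail and neither end overhanging the stand. Leave the mug and the bowl where they are.

Things in the scene. Friction and masses are not known exactly. Their poses are not given: they have to be found in the camera images.
- stand: fixed low wooden stand on the worktop, 300 mm wide along its y. Origin: on the worktop, at the middle of the ramp's foot; +x leads up the ramp, z up. Ramp from x=0 to 60 mm rising to 14 mm; flat lip 14 mm high from x=60 to 72 mm; sunken bay floor 8 mm high from x=72 to 168 mm; back rail 50 mm high from x=168 to 180 mm. The bay is open at both ends (y = +-150 mm).
- crate: loose open wooden crate, 80 mm along its x, 228 mm along its y, 34 mm tall, 0.32 kg; walls 8 mm, inner space 64 x 212 mm, inner floor 8 mm above its underside. Origin: centre of its underside, z up. It starts on the worktop just before the ramp's foot, long side roughly along the foot, its +x roughly the stand's +x.
- wide_jar: round amber glass jar with a steel lid, 56 mm diameter, 66 mm tall, about 0.1 kg, weight low down, loose, may be absent. Starts upright on the worktop. Origin: centre of its underside, z up.
- round_tin: round steel tin, 48 mm diameter, 60 mm tall, about 0.1 kg, weight low down, loose, may be absent. Starts upright on the worktop. Origin: centre of its underside, z up.
- slim_jar: round white ceramic jar with a cork lid, 44 mm diameter, 68 mm tall, about 0.1 kg, weight low down, loose, may be absent. Starts upright on the worktop. Origin: centre of its underside, z up.
- square_tin: square steel tin with a dark lid, 50 x 50 mm (sides along its x and y), 64 mm tall, about 0.1 kg, weight low down, loose, may be absent. Starts upright on the worktop. Origin: centre of its underside, z up.
- flat_tin: oblong aluminium tin, 58 mm along its x, 40 mm along its y, 60 mm tall, about 0.1 kg, weight low down, loose, may be absent. Starts upright on the worktop. Origin: centre of its underside, z up.
- mill: dark wooden pepper mill, loose: body 46 mm diameter up to 78 mm, neck of 32 mm diameter, head 42 mm diameter from 84 to 106 mm, small knob on top (to 116 mm). Origin: centre of its underside, z up. Starts upright on the floor of the stand's bay.
- coaster: fixed round cork coaster, 110 mm diameter, 6 mm thick. Origin: centre of its underside, on the worktop.
- mug: bystander: blue mug, 80 mm diameter, 90 mm tall, on the worktop at the side of the work. Origin: centre of its underside.
- bowl: bystander: white sugar bowl, 90 mm diameter, 55 mm tall, on the worktop at the side of the work. Origin: centre of its underside.

How it is judged:
By the outcome, as a careful person would: the job done as asked, in the order asked, and still so for the second after the job is handed in, with the robot touching nothing.
Of wide_jar, round_tin, slim_jar, square_tin, flat_tin only 3 to 4 are there at a start; the rules pass over those that are not, and their reading is None.
At some moment in a run one of wide_jar, round_tin, square_tin, crate may be knocked a few centimetres aside while the robot is not near it.
It also fails if it takes over 208 s, if anything falls off the work surface, if the arm or the gripper's body presses on something with over 40 N, if the wrist force passes 120 N, or if a joint passes its speed limit or range.

## Robot

A 6-joint arm with a two-finger parallel gripper is mounted at the origin on the work surface. World frame = base frame: x ahead of the robot, y to its left, z up, the work surface at z = 0. Lengths are in mm, angles in rad, forces in N, time in s.
With the tool pointing down it reaches from about 325 to 850 mm from the base axis. Payload 15.5 kg.
Tool frame: the origin (TCP) lies at the very end of the fingers, on their centre line; the grasp point (between the pads) lies 19 mm behind it; z points along the fingers, y is the line along which they close (so a half turn about z gives the same grasp; the last joint's range is limited). The gripper opens to 91 mm and grips with 3 to 60 N. Pads are 32 mm wide; open, the fingers measure 118 mm over their backs; the gripper's body (76 mm by 178 mm) begins 60 mm behind the grasp point.
Start: joints at [1.073, 0.494, 1.345, -0, 1.302, -0.096], TCP at [244.418, 575.227, 213.915] pointing down, gripper open.
Joint ranges: [-2.91, 2.91], [-0.82, 2.16], [0.22, 2.67], [-1.22, 4.37], [0.12, 2.79], [-3.08, 3.08]. Speed limits (rad/s): [1.89, 1.89, 2.57, 3.01, 3.01, 3.01].

## Interface

Orientations are given as a rotation vector (axis times angle).
In Python, from bench import arm, viewer, workorder gives the robot as it stands.
- The arm moves only by the tool move_arm, never from a script. Its argument "rows" is a list that holds one entry, the list of rows, each a list of 7 numbers: the shift along the tool's x, y, z in cm, then the turn, a rotation vector about the tool's x, y, z in degrees, then the closure, from 0 (fully open) to 1 (shut). In form: [[[tx, ty, tz, wx, wy, wz, gripper], ...]]. A call has 1 to 5 rows; each row is the pose to reach, as a shift and turn from the pose commanded when the call began, along the tool's axes at that moment; what a row does not reach only later rows make up. A row lasts 1/8 s, in which the tool goes at most 62.5 mm and 10.7 degrees, less where a joint would pass 70% of its speed; a pose out of reach is approached as far as the arm can. A call with a gripper value outside its range is refused whole. The fingers move at their own pace and stop on an object; the grip force is fixed at half the most. Time passes only in rows, so rows that repeat a pose let the fingers close. It gives the time, the measured TCP pose, the force, the opening and the grip force at its end, in the units of the state.
- arm.state(): the state, without advancing time (a new reading comes with each control period).
- viewer.grab_frame(name): name is "scene" or "top" or "wrist"; returns the picture (420x560x3 uint8, red, green, blue); there is no depth.
- viewer.get_calibration(name): a dict with "camera_matrix" (3x3 intrinsics, pixels), "xyz" and "attitude" of the camera in the world. Camera axes: x right, y down, z forward; pixel columns grow to the right and rows downward; lengths in mm; the calibration is good to about 2 mm. A picture is of the moment at which its call begins: read the wrist's pose just before it. get_calibration takes no time and is no camera call; for the wrist camera it gives the pose at the moment of the call.
- workorder.sign_off(): hands the job in; it is judged then, once.
The state is a dict: "time": time; "qpos": joint angles; "joint_vel": joint speeds; "joint_efforts": joint torques, N m; "tool_pos": TCP position; "orientation": TCP orientation; "ft_force": force on the tool from outside, world axes, zero at the start; "wrist_torque": the same for the moment, N m; "opening": opening from 0.0 (shut) to 1.0 (fully open); "grasp_force": force on a finger pad.
Only numpy, scipy, OpenCV 4.12 (cv2) and the standard library are available. Lean on these libraries where they do the work, as an engineer would, in place of code of your own. Each camera call takes 0.05 s, during which the arm holds its last target. There are 200 camera calls.

## Working session

There is one attempt and no reset: what is moved stays moved. The work goes in short steps, Python scripts to look and compute and a tool call to move; the robot and the scene stay as the last step left them, time stands still between calls to the robot, and variables do not carry over. Pictures are saved under pics/ and viewed, at most 14 in all, crops included, and the job is handed in when it is done.

Besides the shell and the picture viewer there is one more tool, called in YAML: its name, and indented under it one key for each argument. move_arm: Moves the arm, as the interface text tells. Its arguments: {"type":"object","properties":{"rows":{"type":"array"}},"required":["rows"]}

```bash
mkdir -p pics; ls; python3 - <<'E'
from bench import arm, viewer
import cv2,numpy as np
for n in ("scene","top"):
    cv2.imwrite(f"pics/{n}0.png",cv2.cvtColor(cv2.resize(viewer.grab_frame(n),(800,600),interpolation=cv2.INTER_CUBIC),cv2.COLOR_RGB2BGR))
    print(viewer.get_calibration(n))
print(arm.state())
E
```

```text
pics
{'camera_matrix': array([[454.1237009 ,   0.        , 276.91495445],
       [  0.        , 454.1237009 , 209.26896505],
       [  0.        ,   0.        ,   1.        ]]), 'xyz': array([1362.12148445,  253.40006215,  979.1142896 ]), 'attitude': array([-1.53808209, -2.10793572,  0.8119626 ])}
{'camera_matrix': array([[464.14209364,   0.        , 274.24161067],
       [  0.        , 464.14209364, 209.33726266],
       [  0.        ,   0.        ,   1.        ]]), 'xyz': array([ 447.47163905,   13.91408849, 1118.35415379]), 'attitude': array([-2.19111727,  2.17896523, -0.12100093])}
{'time': 0.1, 'qpos': array([ 1.07348594e+00,  4.94104047e-01,  1.34606989e+00,  2.36370237e-06,
        1.30250339e+00, -9.54717654e-02]), 'joint_vel': array([-3.45000216e-04, -1.32972447e-03, -3.19575112e-03,  6.13560210e-05,
        1.03490049e-03, -7.19916315e-04]), 'joint_efforts': array([ 1.46065893e-03, -8.80258727e+01, -3.82541406e+01,  7.07741850e-02,
        4.84165899e-02,  1.00420207e-04]), 'tool_pos': array([244.25966952, 574.91937349, 213.40821808]), 'orientation': array([-6.26905599e-01, -3.07808171e+00,  1.62830988e-03]), 'ft_force': array([-0.59864453,  0.3532487 ,  0.43185974]), 'wrist_torque': array([-0.01480359, -0.00053306,  0.00249023]), 'grasp_force': 0.0, 'opening': 1.002656927713674}
```

View pics/top0.png

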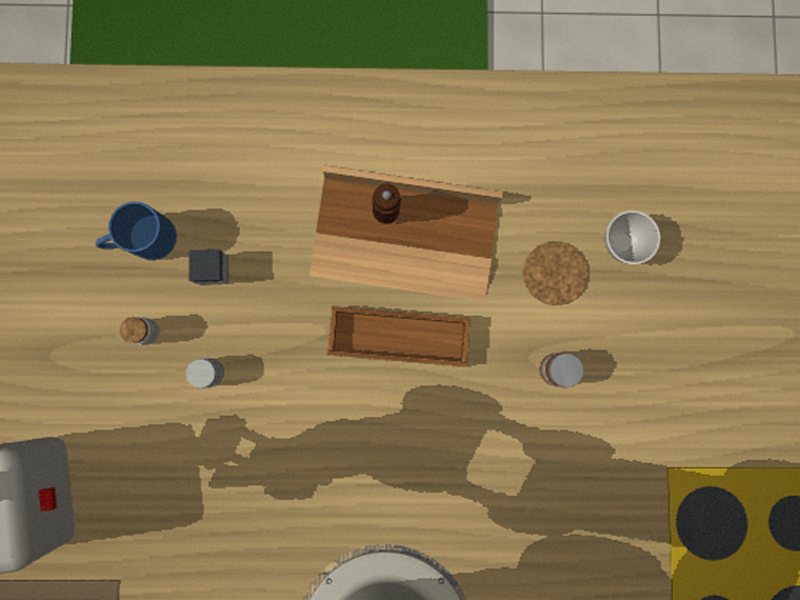

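View pics/scene0.png

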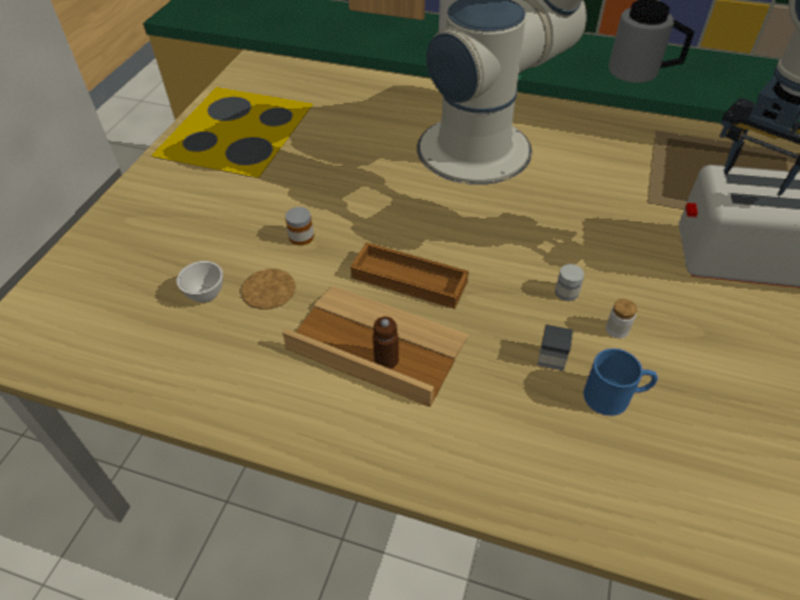

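The top view (800x600 scale) shows the square tin at (209,266), slim jar at (138,330), round tin at (203,373) and wide jar at (563,370). The mill is at (386,200), the crate at (400,336), the coaster at (556,272), the mug at (140,230) and the bowl at (633,237). There is no flat tin. The widths along the crate add up to 198 of 212 mm.

```bash
cat > h.py <<'E'
from bench import arm, viewer
import cv2,numpy as np
from scipy.spatial.transform import Rotation as R
def ray(name,px,z,cal=None):
    "native pixel(s) -> world xyz at height z"
    c=cal or viewer.get_calibration(name); K=c["camera_matrix"]
    p=np.atleast_2d(np.asarray(px,float)); d=np.c_[p,np.ones(len(p))]@np.linalg.inv(K).T@R.from_rotvec(c["attitude"]).as_matrix().T
    z=np.broadcast_to(z,len(p)); return c["xyz"]+d*((z-c["xyz"][2])/d[:,2])[:,None]
def proj(name,P,cal=None):
    c=cal or viewer.get_calibration(name)
    q=(np.atleast_2d(P)-c["xyz"])@R.from_rotvec(c["attitude"]).as_matrix()@c["camera_matrix"].T
    return q[:,:2]/q[:,2:]
def rot(phi): # tool down, closing axis (tool y) at world angle phi
    y=np.array([np.cos(phi),np.sin(phi),0]); z=np.array([0,0,-1.]); return R.from_matrix(np.c_[np.cross(y,z),y,z])
def plan(wps,start=None):
    "wps: (x,y,z,phi_deg or None); each printed as a row relative to the previous waypoint (cm, deg)"
    s=arm.state(); p=s["tool_pos"]; r=R.from_rotvec(s["orientation"]); 
    if start is not None: p,r=np.array(start[:3],float),rot(np.radians(start[3]))
    print("t %.2f"%s["time"],"at",p.round(1))
    for w in wps:
        t=np.array(w[:3],float); rt=r
        if w[3] is not None:
            c=[rot(np.radians(w[3]+k)) for k in(0,180)]; rt=min(c,key=lambda q:(r.inv()*q).magnitude())
        d=r.inv().apply(t-p)/10; a=np.degrees((r.inv()*rt).as_rotvec())
        print(w,"->",d.round(2),a.round(1)); p,r=t,rt
def crop(img,x0,y0,x1,y1,s): return cv2.cvtColor(cv2.resize(img[y0:y1,x0:x1],None,fx=s,fy=s,interpolation=cv2.INTER_CUBIC),cv2.COLOR_RGB2BGR)
E
python3 - <<'E'
from h import *
im=viewer.grab_frame("top"); np.save("top0.npy",im)
cv2.imwrite("pics/c1.png",crop(im,210,110,430,265,3.6))
a=crop(im,75,160,180,280,5); b=crop(im,370,235,425,285,5)
m=np.zeros((600,800,3),np.uint8); m[:600,:525]=a; m[:250,525:800]=b
cv2.imwrite("pics/c2.png",m)
E
```

```text
(no output)
```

View pics/c1.png

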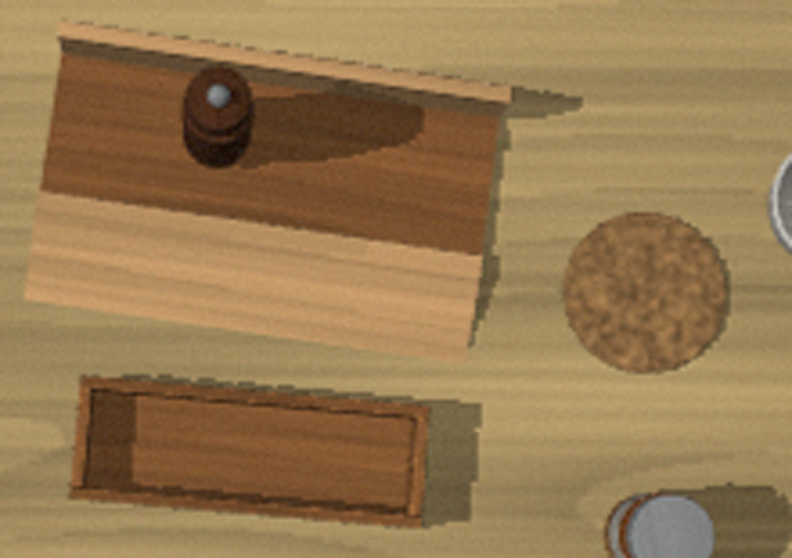

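View pics/c2.png

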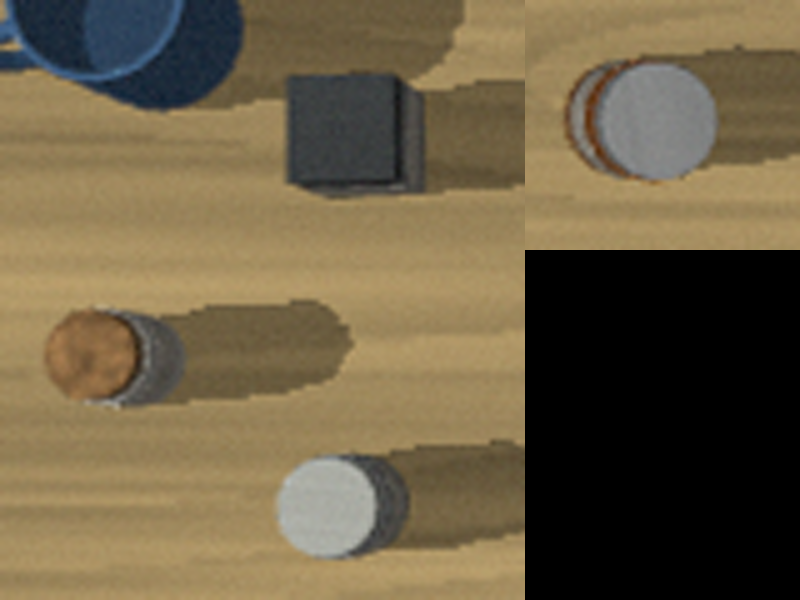

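Zoomed crops. In c1 the stand foot corners are at (25,300) and (467,360), with rail corners at (62,22) and (512,87). The crate rim corners are (82,376), (430,406), (422,527) and (70,498), the mill knob is at (218,94) and the coaster centre at (646,292). In c2 the square lid spans (288,74)-(398,184). The cork lid is at (93,355), the tin lid at (327,508) and the wide lid at (657,121).

```bash
python3 - <<'E'
from h import *
f=lambda u,s,o:(np.atleast_2d(u)+.5)/s-.5+np.array(o)
c1=lambda u:f(u,3.6,(210,110)); c2=lambda u:f(u,5,(75,160))
st=np.r_[ray("top",c1([(25,300),(467,360)]),0),ray("top",c1([(62,22),(512,87)]),50)][:,:2]
def fit(M,P):
    mc,pc=M.mean(0),P.mean(0); a=M-mc; b=P-pc
    th=np.arctan2((a[:,0]*b[:,1]-a[:,1]*b[:,0]).sum(),(a*b).sum()); c,s=np.cos(th),np.sin(th); Rm=np.array([[c,-s],[s,c]])
    return pc-Rm@mc,np.degrees(th),np.linalg.norm(b-a@Rm.T,axis=1).round(1)
# image left = +y? check
print(st.round(1))
print("stand",fit(np.array([(0,150),(0,-150),(180,150),(180,-150)]),st))
cr=ray("top",c1([(82,376),(430,406),(422,527),(70,498)]),34)[:,:2]
print("crate",fit(np.array([(40,114),(40,-114),(-40,-114),(-40,114)]),cr))
print("mill",ray("top",c1((218,94)),122)); print("coaster",ray("top",c1((646,292)),6))
print("wide",ray("top",f((132,121),5,(370,235)),66)); print("slim",ray("top",c2((93,355)),68)); print("round",ray("top",c2((327,508)),60))
sq=ray("top",c2([(288,74),(398,75),(397,184),(290,185)]),64)[:,:2]
print("sq",fit(np.array([(25,25),(25,-25),(-25,-25),(-25,25)]),sq)); print("mug",ray("top",(95,159),80))
s=arm.state();print(np.degrees(np.arctan2(*R.from_rotvec(s["orientation"]).as_matrix()[[1,0],1])))
c=viewer.get_calibration("wrist");r=R.from_rotvec(s["orientation"]);print(r.inv().apply(c["xyz"]-s["tool_pos"]),(r.inv()*R.from_rotvec(c["attitude"])).as_rotvec())
E
```

```text
[[ 587.4  130.9]
 [ 548.8 -167. ]
 [ 764.1  104.5]
 [ 723.8 -189.9]]
stand (array([566.83505744, -18.33007306]), np.float64(-7.691146260499986), array([0.8, 2.1, 2.2, 1.8]))
crate (array([485.2086882 , -20.63149441]), np.float64(-4.505620372730697), array([0.4, 0.7, 0.7, 0.4]))
mill [[699.03152505   3.16852901 122.        ]]
coaster [[ 595.13406814 -287.5023957     6.        ]]
wide [[ 431.75784179 -284.25495954   66.        ]]
slim [[491.82603534 398.78057245  68.        ]]
round [[423.80162874 294.35298091  60.        ]]
sq (array([595.40683466, 291.1453374 ]), np.float64(1.210805843633253), array([0.9, 0.4, 0.6, 1.2]))
mug [[652.43899043 396.71492236  80.        ]]
66.97854998507205
[  74.46322431   -0.55423735 -171.78734269] [-0.20734317 -0.20754512  1.56080901]
```

```bash
python3 - <<'E'
from h import *
plan([(405,375,200,82.3),(560,180,200,82.3),(699,3.2,200,82.3),(699,3.2,52,82.3)])
E
```

```text
t 0.15 at [244.3 575.  213.5]
(405, 375, 200, 82.3) -> [-22.61 -12.12   1.36] [ -0.   -0.  -15.3]
(560, 180, 200, 82.3) -> [-17.97 -17.25   0.  ] [0. 0. 0.]
(699, 3.2, 200, 82.3) -> [-16.14 -15.66   0.  ] [0. 0. 0.]
(699, 3.2, 52, 82.3) -> [ 0.   0.  14.8] [0. 0. 0.]
```

move_arm:
  rows:
    - [[-5,-2.7,0.4,0,0,-5,0],[-10,-5.4,0.8,0,0,-10,0],[-15,-8.1,1.2,0,0,-15.3,0],[-20,-10.7,1.4,0,0,-15.3,0],[-22.6,-12.1,1.4,0,0,-15.3,0]]

```text
time: 0.78
tool_pos: [406.4, 373.2, 199.7]
orientation: [-0.214, -3.134, 0.001]
ft_force: [0.0, -0.2, -0.7]
opening: 1.001
grasp_force: 0.0
```

move_arm:
  rows:
    - [[-4.3,-4.1,0,0,0,0,0],[-8.6,-8.3,0,0,0,0,0],[-12.9,-12.4,0,0,0,0,0],[-18,-17.2,0,0,0,0,0],[-18,-17.2,0,0,0,0,0]]

```text
time: 1.4
tool_pos: [562.5, 177.7, 199.6]
orientation: [0.217, 3.134, -0.001]
ft_force: [-0.1, 0.4, 0.2]
opening: 0.998
grasp_force: 0.0
```

move_arm:
  rows:
    - [[-4,-3.9,0,0,0,0,0],[-8.1,-7.8,0,0,0,0,0],[-12.1,-11.7,0,0,0,0,0],[-16.1,-15.6,0,0,0,0,0],[-16.1,-15.6,0,0,0,0,0]]

```text
time: 2.02
tool_pos: [700.3, 2.1, 199.1]
orientation: [-0.216, -3.134, 0.001]
ft_force: [-0.9, 0.3, 0.5]
opening: 1.003
grasp_force: 0.0
```

```bash
python3 - <<'E'
from h import *
cal=viewer.get_calibration("wrist"); im=viewer.grab_frame("wrist"); cv2.imwrite("pics/w1.png",crop(im,0,0,560,420,1.4))
print(proj("wrist",[(699,3.2,124),(699,3.2,8)],cal))
plan([(699,3.2,52,82.3)])
E
```

```text
[[282.30594085 213.10418751]
 [281.81664214 184.0836294 ]]
t 2.08 at [699.1   3.9 199.1]
(699, 3.2, 52, 82.3) -> [-1.000e-02 -7.000e-02  1.471e+01] [ 0.  -0.1 -0.1]
```

View pics/w1.png

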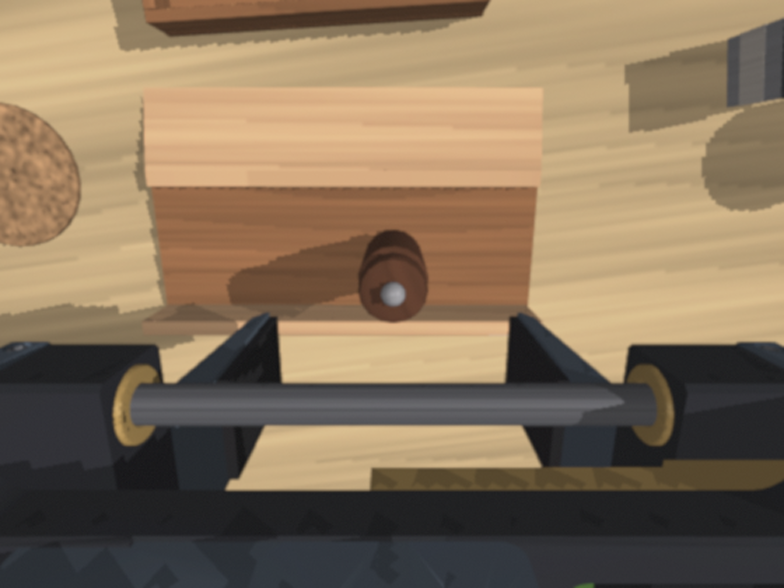

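The wrist view shows the mill knob at (393,294), which is native (280.5,210). That is within 2 mm of the prediction, and the fingers straddle the mill, so I'm grasping.

move_arm:
  rows:
    - [[0,0,5,0,0,0,0],[0,0,10,0,0,0,0],[0,0,13.5,0,0,0,0],[0,0,14.7,0,0,0,0],[0,0,14.7,0,0,0,0]]

```text
time: 2.7
tool_pos: [698.6, 5.6, 53.2]
orientation: [-0.21, -3.134, -0.0]
ft_force: [-0.9, 0.1, 0.7]
opening: 0.998
grasp_force: 0.0
```

move_arm:
  rows:
    - [[0,0,0,0,0,0,1],[0,0,0,0,0,0,1],[0,0,0,0,0,0,1],[0,0,0,0,0,0,1],[0,0,0,0,0,0,1]]

```text
time: 3.32
tool_pos: [699.0, 4.4, 53.0]
orientation: [0.212, 3.134, -0.0]
ft_force: [-0.2, -0.5, -1.2]
opening: 0.499
grasp_force: 29.8
```

move_arm:
  rows:
    - [[0,0,0,0,0,0,1],[0,0,-1,0,0,0,1],[0,0,-4,0,0,0,1],[0,0,-8,0,0,0,1],[0,0,-8,0,0,0,1]]

```text
time: 3.95
tool_pos: [700.9, 4.6, 136.9]
orientation: [0.211, 3.129, 0.0]
ft_force: [0.5, -0.1, -1.8]
opening: 0.502
grasp_force: 29.8
```

```bash
python3 - <<'E'
from h import *
s=arm.state();print(s["opening"],s["grasp_force"])
plan([(645,-145,132,82.3),(595,-287.5,132,82.3),(595,-287.5,51,82.3)])
E
```

```text
0.5015248788443124 29.754652082920074
t 3.95 at [700.9   4.6 136.9]
(645, -145, 132, 82.3) -> [  3.53 -15.58   0.46] [ 0.   0.3 -0. ]
(595, -287.5, 132, 82.3) -> [  3.05 -14.79   0.  ] [0. 0. 0.]
(595, -287.5, 51, 82.3) -> [0.  0.  8.1] [0. 0. 0.]
```

move_arm:
  rows:
    - [[0.9,-4,0,0,0,0,1],[1.8,-8,0,0,0,0,1],[2.7,-12,0,0,0,0,1],[3.4,-15.6,0,0,0,0,1],[3.4,-15.6,0,0,0,0,1]]

```text
time: 4.58
tool_pos: [643.2, -147.6, 132.5]
orientation: [-0.216, -3.133, 0.0]
ft_force: [0.1, 1.2, -2.3]
opening: 0.502
grasp_force: 29.8
```

move_arm:
  rows:
    - [[0.8,-4,0,0,0,0,1],[1.6,-8,0,0,0,0,1],[2.4,-12,0,0,0,0,1],[3.0,-14.8,0,0,0,0,1],[3.0,-14.8,0,0,0,0,1]]

```text
time: 5.2
tool_pos: [594.2, -289.0, 132.5]
orientation: [-0.214, -3.134, -0.0]
ft_force: [0.5, 2.0, -2.5]
opening: 0.501
grasp_force: 29.8
```

move_arm:
  rows:
    - [[0,0,0,0,0,0,1],[0,0,4,0,0,0,1],[0,0,6.5,0,0,0,1],[0,0,7.8,0,0,0,1],[0,0,8.1,0,0,0,1]]

```text
time: 5.82
tool_pos: [594.8, -287.2, 51.5]
orientation: [-0.21, -3.134, -0.001]
ft_force: [0.0, -0.9, -1.6]
opening: 0.507
grasp_force: 29.8
```

move_arm:
  rows:
    - [[0,0,0,0,0,0,1],[0,0,0,0,0,0,1],[0,0,0,0,0,0,1]]

```text
time: 6.2
tool_pos: [595.0, -288.2, 52.6]
orientation: [0.212, 3.134, -0.001]
ft_force: [0.3, -0.7, -1.0]
opening: 0.498
grasp_force: 29.8
```

```bash
python3 - <<'E'
from h import *
s=arm.state();print(s["tool_pos"],s["ft_force"],s["opening"])
E
```

```text
[ 594.97801082 -288.20598876   52.59389281] [ 0.25544438 -0.66826184 -1.00571834] 0.49796321722069525
```

move_arm:
  rows:
    - [[0,0,0.1,0,0,0,1],[0,0,0.1,0,0,0,0.4],[0,0,0.1,0,0,0,0],[0,0,0.1,0,0,0,0],[0,0,0.1,0,0,0,0]]

```text
time: 6.82
tool_pos: [594.7, -288.0, 50.9]
orientation: [0.212, 3.134, -0.0]
ft_force: [0.1, -0.5, 0.1]
opening: 0.898
grasp_force: 0.0
```

move_arm:
  rows:
    - [[0,0,-4,0,0,0,0],[0,0,-9,0,0,0,0],[0,0,-13,0,0,0,0],[0,0,-13,0,0,0,0]]

```text
time: 7.32
tool_pos: [596.2, -288.9, 184.4]
orientation: [0.211, 3.129, -0.004]
ft_force: [0.0, -0.2, 0.3]
opening: 1.003
grasp_force: 0.0
```

```bash
python3 - <<'E'
from h import *
plan([(510,-285,182,37.4),(431.8,-284.3,150,-4.5)])
im=viewer.grab_frame("top"); np.save("top1.npy",im); d=np.abs(im.astype(int)-np.load("top0.npy")).sum(2)>90
n,l,st,c=cv2.connectedComponentsWithStats(d.astype(np.uint8))
for s,q in zip(st[1:],c[1:]):
    if s[4]>15: print(s,q.round(1))
cv2.imwrite("pics/top1.png",crop(im,0,0,560,420,1.42))
E
```

```text
t 7.33 at [ 596.2 -288.9  184.4]
(510, -285, 182, 37.4) -> [ 8.6  -0.77  0.2 ] [-0.   0.3 44.9]
(431.8, -284.3, 150, -4.5) -> [ 4.81 -6.17  3.2 ] [ 0.   0.  41.9]
[ 381   76  179  126 7905] [464.4 148.5]
[472  93  12   6  44] [477.   94.8]
[526 103   9   6  16] [529.8 105.6]
[536 109  24  15  39] [547.9 116.2]
[261 129  66  28 899] [285.5 144.1]
[540 155  20  27 261] [552.5 171.5]
[513 180  47  41 635] [534.2 196.6]
[423 193   8   5  23] [425.7 195.1]
[  137   200   423   220 43042] [355.8 335.9]
[499 217  37  39 586] [512.9 236. ]
[262 252  72  22 549] [297.5 261.8]
[350 285  25  14 108] [360.5 291.9]
[339 301  33  21 262] [354.6 311.4]
[384 302  11   8  28] [388.7 305.6]
[  0 330   7  21 126] [  2.6 340.2]
[136 390  33  30 291] [150.9 404.9]
```

View pics/top1.png

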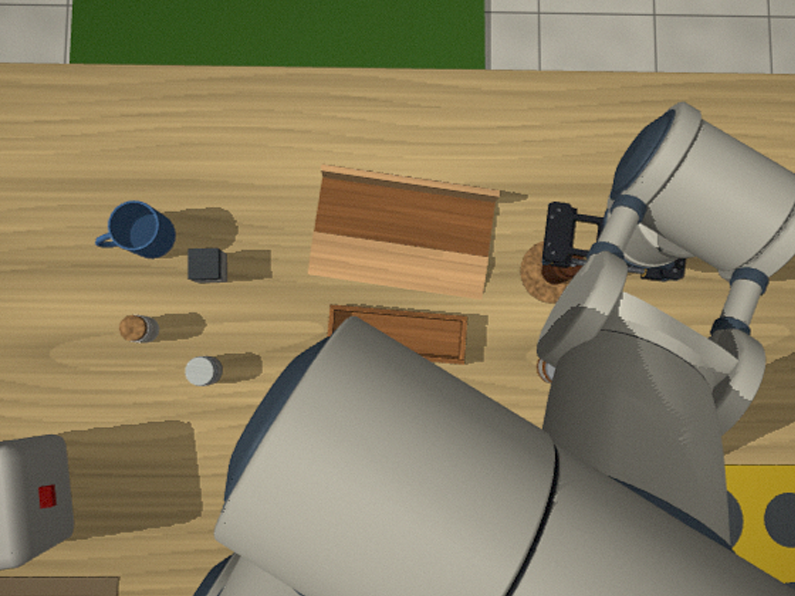

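The mill stands on the coaster at about (570,272). The others look unmoved. Next is the wide jar.

move_arm:
  rows:
    - [[1.7,-0.1,0,0,0,9,0],[3.4,-0.3,0,0,0,18,0],[5.2,-0.5,0,0,0,27,0],[7,-0.6,0,0,0,36,0],[8.6,-0.8,0,0,0,45,0]]

```text
time: 8.0
tool_pos: [507.0, -283.8, 179.4]
orientation: [-1.401, -2.809, -0.001]
ft_force: [-0.1, 0.6, -0.3]
opening: 1.003
grasp_force: 0.0
```

move_arm:
  rows:
    - [[1,-1.2,0.5,0,0,8.5,0],[2,-2.4,1,0,0,17,0],[3,-3.6,2,0,0,25.5,0],[4,-4.8,3,0,0,34,0],[4.8,-6.2,3.2,0,0,41.9,0]]

```text
time: 8.62
tool_pos: [428.5, -282.8, 147.1]
orientation: [-2.312, -2.123, 0.001]
ft_force: [-0.5, 0.1, 0.3]
opening: 1.001
grasp_force: 0.0
```

move_arm:
  rows:
    - [[0,0,0,0,0,0,0],[0,0,0,0,0,0,0]]

```text
time: 8.88
tool_pos: [430.3, -283.7, 148.5]
orientation: [-2.306, -2.133, -0.0]
ft_force: [-0.2, -0.2, 0.2]
opening: 1.001
grasp_force: 0.0
```

```bash
cat >> h.py <<'E'
def lid(x,y,h,r,cam="wrist",out=None):
    cal=viewer.get_calibration(cam); im=viewer.grab_frame(cam)
    c=proj(cam,(x,y,h),cal)[0]; pr=np.linalg.norm(proj(cam,[(x+r,y,h),(x-r,y,h)],cal)@[[1,0],[0,1]]-c,axis=1).mean()
    s=3; w=int(pr*1.8); x0,y0=np.maximum((c-w).astype(int),0); g=cv2.GaussianBlur(cv2.resize(cv2.cvtColor(im,cv2.COLOR_RGB2GRAY)[y0:y0+2*w,x0:x0+2*w],None,fx=s,fy=s,interpolation=cv2.INTER_CUBIC),(0,0),2)
    H=cv2.HoughCircles(g,cv2.HOUGH_GRADIENT_ALT,1.5,5,param1=100,param2=.5,minRadius=int(pr*s*.85),maxRadius=int(pr*s*1.2))
    print("pred",c.round(1),"r",pr.round(1))
    if out: cv2.imwrite(out,crop(im,0,0,560,420,1.4))
    if H is None: return print("none")
    for q in H[0][:4]:
        p=(q[:2]+.5)/s-.5+[x0,y0]; print("found",p.round(1),"r",(q[2]/s).round(1),"->",ray(cam,p,h,cal)[0].round(1))
E
python3 - <<'E'
from h import *
lid(431.8,-284.3,66,28,out="pics/w2.png"); s=arm.state(); print(s["tool_pos"])
plan([(431.8,-284.3,32,-4.5)])
E
```

```text
pred [283.8 211.4] r 34.4
found [282.2 212.2] r 34.2 -> [ 430.4 -284.9   66. ]
found [281.7 200.2] r 30.7 -> [ 430.8 -274.8   66. ]
[ 430.43276032 -283.74120166  148.6948456 ]
t 8.93 at [ 430.4 -283.7  148.7]
(431.8, -284.3, 32, -4.5) -> [-0.05  0.14 11.67] [-0. -0.  0.]
```

move_arm:
  rows:
    - [[-0.1,0,5,0,0,0,0],[-0.1,0,9,0,0,0,0],[-0.1,0,11.5,0,0,0,0],[-0.1,0,11.7,0,0,0,0],[-0.1,0,11.7,0,0,0,0]]

```text
time: 9.55
tool_pos: [430.5, -284.9, 32.5]
orientation: [2.308, 2.131, 0.0]
ft_force: [0.0, -0.2, -0.1]
opening: 1.0
grasp_force: 0.0
```

move_arm:
  rows:
    - [[0,0,0,0,0,0,1],[0,0,0,0,0,0,1],[0,0,0,0,0,0,1],[0,0,0,0,0,0,1]]

```text
time: 10.05
tool_pos: [430.2, -284.9, 32.2]
orientation: [2.309, 2.129, 0.0]
ft_force: [-0.8, 1.5, 4.8]
opening: 0.607
grasp_force: 30.0
```

move_arm:
  rows:
    - [[0,0,-1,0,0,0,1],[0,0,-4,0,0,0,1],[0,0,-8,0,0,0,1],[0,0,-10,0,0,0,1],[0,0,-10,0,0,0,1]]

```text
time: 10.68
tool_pos: [430.5, -285.2, 133.4]
orientation: [2.307, 2.128, 0.001]
ft_force: [0.4, 0.4, -2.4]
opening: 0.609
grasp_force: 30.0
```

```bash
python3 - <<'E'
from h import *
plan([(479.2,-96.9,132,-4.5)])
E
```

```text
t 10.68 at [ 430.5 -285.2  133.4]
(479.2, -96.9, 132, -4.5) -> [19.16  3.34  0.12] [ 0.1  0.1 -0.1]
```

move_arm:
  rows:
    - [[5,0.8,0,0,0,0,1],[10,1.6,0,0,0,0,1],[15,2.5,0,0,0,0,1],[19.2,3.3,0,0,0,0,1],[19.2,3.3,0,0,0,0,1]]

```text
time: 11.3
tool_pos: [477.9, -93.4, 130.9]
orientation: [-2.304, -2.133, 0.001]
ft_force: [-0.3, -0.3, -2.2]
opening: 0.611
grasp_force: 30.0
```

move_arm:
  rows:
    - [[0,0,0,0,0,0,1],[0,0,0,0,0,0,1]]

```text
time: 11.55
tool_pos: [477.9, -96.8, 131.6]
orientation: [-2.31, -2.129, 0.001]
ft_force: [-0.3, -0.4, -1.9]
opening: 0.607
grasp_force: 30.0
```

```bash
python3 - <<'E'
from h import *
cal=viewer.get_calibration("wrist"); im=viewer.grab_frame("wrist"); cv2.imwrite("pics/w3.png",crop(im,0,0,560,420,1.4)); np.save("w3.npy",im)
import pickle; pickle.dump(cal,open("w3.pkl","wb"))
a=np.radians(-4.5); X=np.array([np.cos(a),np.sin(a)]);Y=np.array([-np.sin(a),np.cos(a)])
print(proj("wrist",[np.r_[np.array([485.2,-20.6])+i*X+j*Y,34] for i,j in((40,114),(40,-114),(-40,-114),(-40,114))],cal)*1.4)
print(arm.state()["tool_pos"])
E
```

```text
[[475.76359631 -77.22078657]
 [459.79507204 345.04876969]
 [333.70809996 345.36151075]
 [316.86549928 -76.50617133]]
[477.98043563 -96.84721548 131.67829463]
```

View pics/w3.png

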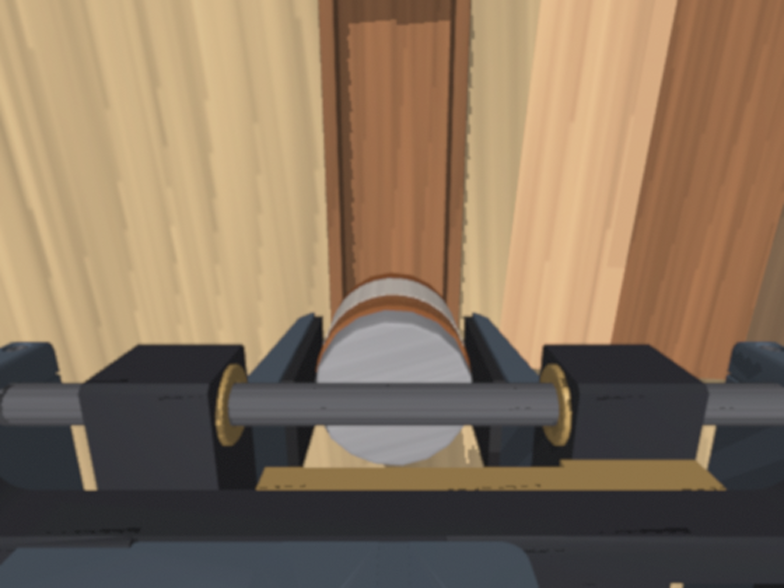

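The wrist view shows the crate side edges at x≈320/470 (top row) and 329/464 (row 250), matching the prediction to about 1 mm. The jar is centred over the crate, so I'm lowering it.

move_arm:
  rows:
    - [[0.1,0.1,3,0,0,0,1],[0.1,0.1,6,0,0,0,1],[0.1,0.1,8,0,0,0,1],[0.1,0.1,8.8,0,0,0,1],[0.1,0.1,9.1,0,0,0,1]]

```text
time: 12.22
tool_pos: [479.3, -95.5, 40.9]
orientation: [-2.31, -2.129, 0.0]
ft_force: [0.4, -0.9, -1.5]
opening: 0.606
grasp_force: 30.0
```

move_arm:
  rows:
    - [[0,0,0,0,0,0,1],[0,0,0,0,0,0,1]]

```text
time: 12.48
tool_pos: [479.7, -95.3, 41.5]
orientation: [2.309, 2.129, 0.001]
ft_force: [-0.5, -0.5, -1.8]
opening: 0.604
grasp_force: 30.0
```

move_arm:
  rows:
    - [[0,0,0.1,0,0,0,1],[0,0,0.1,0,0,0,0.5],[0,0,0.1,0,0,0,0],[0,0,0.1,0,0,0,0],[0,0,0.1,0,0,0,0]]

```text
time: 13.1
tool_pos: [479.3, -95.1, 39.9]
orientation: [-2.309, -2.13, 0.0]
ft_force: [-0.1, 1.5, 0.2]
opening: 0.906
grasp_force: 0.0
```

move_arm:
  rows:
    - [[0,0,-2,0,0,0,0],[0,0,-6,0,0,0,0],[0,0,-11,0,0,0,0],[0,0,-11,0,0,0,0]]

```text
time: 13.6
tool_pos: [481.1, -95.7, 153.0]
orientation: [2.305, 2.127, 0.005]
ft_force: [0.6, -0.6, -2.0]
opening: 1.001
grasp_force: 0.0
```

```bash
python3 - <<'E'
from h import *
lid(479.5,-95.4,74,28)
plan([(540,105,150,1.2),(595.4,291.1,150,1.2)])
E
```

```text
pred [279.2 211.7] r 34.9
found [275.7 214.2] r 33.3 -> [476.5 -97.2  74. ]
found [277.7 202.7] r 34.2 -> [478.9 -87.8  74. ]
t 13.65 at [480.1 -95.4 151.2]
(540, 105, 150, 1.2) -> [20.45  4.35  0.12] [ 0.2  0.1 -5.8]
(595.4, 291.1, 150, 1.2) -> [18.49  5.93  0.  ] [0. 0. 0.]
```

move_arm:
  rows:
    - [[5,1,0,0,0,-2,0],[10,2.1,0,0,0,-4,0],[15,3.2,0,0,0,-5.8,0],[20.4,4.3,0,0,0,-5.8,0],[20.4,4.3,0,0,0,-5.8,0]]

```text
time: 14.28
tool_pos: [538.6, 107.9, 148.5]
orientation: [-2.193, -2.247, 0.001]
ft_force: [0.4, 0.3, -1.1]
opening: 1.001
grasp_force: 0.0
```

move_arm:
  rows:
    - [[5,1.5,0,0,0,0,0],[10,3,0,0,0,0,0],[15,4.5,0,0,0,0,0],[18.5,5.9,0,0,0,0,0],[18.5,5.9,0,0,0,0,0]]

```text
time: 14.9
tool_pos: [593.7, 292.3, 148.2]
orientation: [-2.196, -2.246, 0.002]
ft_force: [-0.4, -1.6, -0.5]
opening: 0.999
grasp_force: 0.0
```

move_arm:
  rows:
    - [[0,0,0,0,0,0,0],[0,0,0,0,0,0,0]]

```text
time: 15.15
tool_pos: [593.5, 289.6, 149.5]
orientation: [-2.2, -2.243, 0.002]
ft_force: [0.1, 0.2, 0.3]
opening: 1.001
grasp_force: 0.0
```

```bash
python3 - <<'E'
from h import *
cal=viewer.get_calibration("wrist"); im=viewer.grab_frame("wrist"); cv2.imwrite("pics/w4.png",crop(im,100,60,460,330,2.2))
print(((proj("wrist",[(595.4+i,291.1+j,64) for i,j in((25,25),(25,-25),(-25,-25),(-25,25))],cal)+.5-[100,60])*2.2-.5).round(0))
import pickle; pickle.dump(cal,open("w4.pkl","wb"))
print(arm.state()["tool_pos"])
E
```

```text
[[476. 262.]
 [470. 390.]
 [339. 388.]
 [339. 259.]]
[593.60296166 289.73078966 149.78105501]
```

View pics/w4.png

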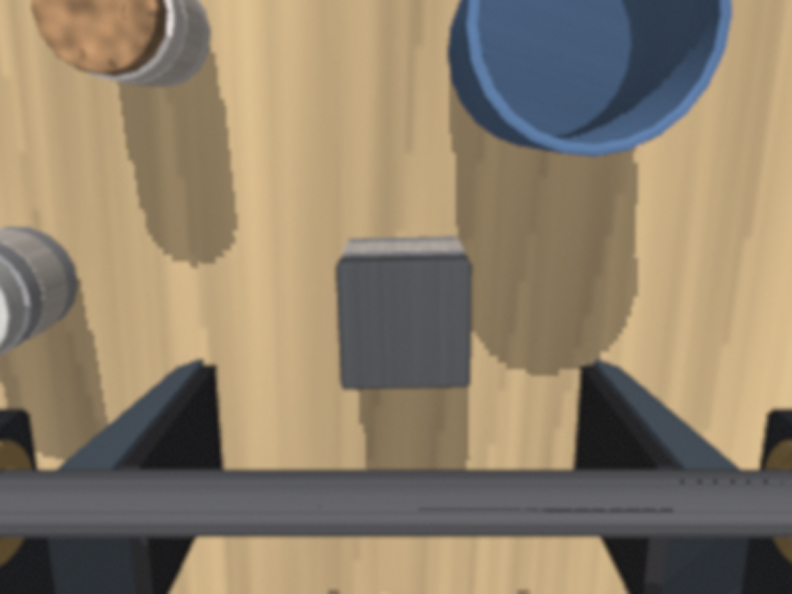

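The square tin lid corners in this crop are (471,256), (470,387), (341,389) and (337,258).

```bash
python3 - <<'E'
from h import *
import pickle; cal=pickle.load(open("w4.pkl","rb"))
P=ray("wrist",(np.array([(471,256),(470,387),(341,389),(337,258)])+.5)/2.2-.5+[100,60],64,cal)[:,:2]
c=P.mean(0); e=[P[0]-P[3],P[1]-P[2]]; f=[P[0]-P[1],P[3]-P[2]]
print(c,[np.degrees(np.arctan2(v[1],v[0])).round(1) for v in e],[np.degrees(np.arctan2(-v[0],v[1])).round(1) for v in f],[np.linalg.norm(v).round(1) for v in e+f])
# slim jar & round tin coarse: c1 lids
a=np.radians(-4.5); o=np.array([485.2,-20.6])
for y in(-75.5,79.5,29,-21): print(y,o+y*np.array([-np.sin(a),np.cos(a)]))
plan([(c[0],c[1],32,1.2)])
E
```

```text
[594.88188629 291.94401754] [np.float64(2.0), np.float64(2.1)] [np.float64(2.2), np.float64(1.6)] [np.float64(48.7), np.float64(49.3), np.float64(50.6), np.float64(50.7)]
-75.5 [479.27633827 -95.8672587 ]
79.5 [491.43749811  58.65492803]
29 [487.47531378   8.31060268]
-21 [483.55235899 -41.53526401]
t 15.20 at [593.6 289.7 149.8]
(np.float64(594.881886292612), np.float64(291.9440175420082), 32, 1.2) -> [ 0.22  0.14 11.78] [-0.   0.  -0.1]
```

move_arm:
  rows:
    - [[0.2,0.1,4,0,0,-0.8,0],[0.2,0.1,8,0,0,-0.8,0],[0.2,0.1,11,0,0,-0.8,0],[0.2,0.1,11.8,0,0,-0.8,0],[0.2,0.1,11.8,0,0,-0.8,0]]

```text
time: 15.82
tool_pos: [595.0, 292.7, 32.3]
orientation: [2.183, 2.259, 0.0]
ft_force: [-0.2, -0.1, 0.5]
opening: 1.0
grasp_force: 0.0
```

move_arm:
  rows:
    - [[0,0,0,0,0,0,1],[0,0,0,0,0,0,1],[0,0,0,0,0,0,1],[0,0,0,0,0,0,1],[0,0,0,0,0,0,1]]

```text
time: 16.45
tool_pos: [594.9, 293.0, 32.1]
orientation: [2.183, 2.259, 0.0]
ft_force: [0.3, 0.0, 1.8]
opening: 0.546
grasp_force: 30.0
```

move_arm:
  rows:
    - [[0,0,-1,0,0,0,1],[0,0,-4,0,0,0,1],[0,0,-8,0,0,0,1],[0,0,-10,0,0,0,1],[0,0,-10,0,0,0,1]]

```text
time: 17.08
tool_pos: [595.6, 293.3, 133.9]
orientation: [2.182, 2.259, 0.005]
ft_force: [0.5, -1.0, -2.2]
opening: 0.547
grasp_force: 30.0
```

```bash
python3 - <<'E'
from h import *
plan([(491.4,58.7,132,-4.5)]); s=arm.state(); print(s["opening"],s["grasp_force"])
im=viewer.grab_frame("top"); np.save("top2.npy",im); cv2.imwrite("pics/top2.png",crop(im,80,120,360,280,2.8))
E
```

```text
t 17.07 at [595.6 293.3 133.9]
(491.4, 58.7, 132, -4.5) -> [-23.09 -11.23   0.13] [ 0.2 -0.1  6.5]
0.547010647471058 29.984460175037384
```

View pics/top2.png

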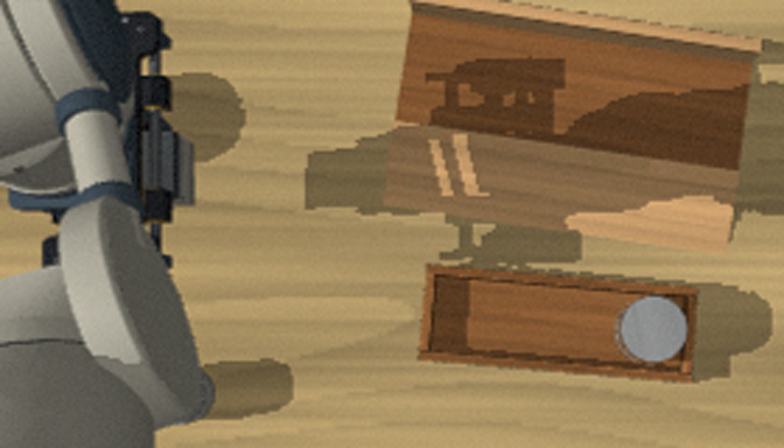

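The top view shows the wide jar upright at the right end of the crate (655,328), and the crate has not moved.

move_arm:
  rows:
    - [[-5,-2.4,0,0,0,1.5,1],[-10,-4.8,0,0,0,3,1],[-15,-7.2,0,0,0,4.5,1],[-20,-9.6,0,0,0,6.5,1],[-22.9,-11.1,0,0,0,6.5,1]]

```text
time: 17.75
tool_pos: [489.7, 58.4, 130.9]
orientation: [-2.308, -2.129, 0.003]
ft_force: [0.7, -0.9, -1.1]
opening: 0.547
grasp_force: 30.0
```

move_arm:
  rows:
    - [[0,0,0,0,0,0,1],[0,0,0,0,0,0,1],[0,0,0,0,0,0,1]]

```text
time: 18.12
tool_pos: [492.0, 61.0, 131.6]
orientation: [-2.306, -2.133, 0.0]
ft_force: [0.2, 0.1, -1.2]
opening: 0.544
grasp_force: 30.0
```

```bash
python3 - <<'E'
from h import *
plan([(491.4,59.6,42,-4.5)])
E
```

```text
t 18.12 at [492.   61.  131.6]
(491.4, 59.6, 42, -4.5) -> [-0.15 -0.05  8.96] [-0. -0.  0.]
```

move_arm:
  rows:
    - [[-0.2,0,3,0,0,0,1],[-0.2,0,6,0,0,0,1],[-0.2,0,8,0,0,0,1],[-0.2,0,8.8,0,0,0,1],[-0.2,0,9.1,0,0,0,1]]

```text
time: 18.75
tool_pos: [491.7, 58.7, 40.7]
orientation: [-2.307, -2.133, 0.0]
ft_force: [-0.0, -0.5, -1.0]
opening: 0.543
grasp_force: 30.0
```

move_arm:
  rows:
    - [[0,0,0,0,0,0,1],[0,0,0,0,0,0,1]]

```text
time: 19.0
tool_pos: [492.0, 58.3, 41.5]
orientation: [2.307, 2.132, 0.001]
ft_force: [0.2, -0.3, -1.3]
opening: 0.545
grasp_force: 30.0
```

Release, rise, then go over to the slim jar.

move_arm:
  rows:
    - [[0,0,0.1,0,0,0,1],[0,0,0.1,0,0,0,0.5],[0,0,0.1,0,0,0,0],[0,0,0.1,0,0,0,0],[0,0,0.1,0,0,0,0]]

```text
time: 19.62
tool_pos: [491.6, 58.3, 39.9]
orientation: [2.307, 2.132, 0.0]
ft_force: [-1.1, -0.2, 0.5]
opening: 0.844
grasp_force: 0.0
```

move_arm:
  rows:
    - [[0,0,-2,0,0,0,0],[0,0,-6,0,0,0,0],[0,0,-11,0,0,0,0],[0,0,-11,0,0,0,0]]

```text
time: 20.12
tool_pos: [493.5, 58.3, 153.1]
orientation: [2.304, 2.129, 0.007]
ft_force: [0.5, 0.7, -0.6]
opening: 0.996
grasp_force: 0.0
```

```bash
python3 - <<'E'
from h import *
lid(423.8,294.4,60,24,"top")
lid(491.8,398.8,68,20,"top")
plan([(492,230,150,-4.5),(491.8,398.8,150,-4.5)])
E
```

```text
pred [140.  261.2] r 10.7
found [139.2 260.7] r 9.9 -> [425.  296.3  60. ]
found [145.7 261.7] r 10.8 -> [422.8 281.6  60. ]
pred [ 93.2 230.6] r 8.9
found [ 94.2 230.7] r 9.3 -> [491.7 396.6  68. ]
t 20.23 at [491.6  58.3 150.1]
(492, 230, 150, -4.5) -> [ 1.712e+01 -1.320e+00  1.000e-02] [ 0. -0. -0.]
(491.8, 398.8, 150, -4.5) -> [16.83 -1.34  0.  ] [0. 0. 0.]
```

move_arm:
  rows:
    - [[5,-0.4,0,0,0,0,0],[10,-0.8,0,0,0,0,0],[15,-1.2,0,0,0,0,0],[17.1,-1.3,0,0,0,0,0],[17.1,-1.3,0,0,0,0,0]]

```text
time: 20.85
tool_pos: [491.5, 230.4, 148.8]
orientation: [-2.305, -2.134, 0.003]
ft_force: [0.1, -0.8, 0.0]
opening: 0.999
grasp_force: 0.0
```

move_arm:
  rows:
    - [[5,-0.4,0,0,0,0,0],[10,-0.8,0,0,0,0,0],[15,-1.2,0,0,0,0,0],[16.8,-1.3,0,0,0,0,0],[16.8,-1.3,0,0,0,0,0]]

```text
time: 21.48
tool_pos: [492.5, 397.6, 149.2]
orientation: [2.307, 2.133, -0.002]
ft_force: [-0.0, 0.5, 0.6]
opening: 0.997
grasp_force: 0.0
```

move_arm:
  rows:
    - [[0,0,0,0,0,0,0],[0,0,0,0,0,0,0]]

```text
time: 21.72
tool_pos: [492.7, 396.9, 149.9]
orientation: [2.309, 2.13, -0.001]
ft_force: [-0.3, 0.6, -0.2]
opening: 0.998
grasp_force: 0.0
```

```bash
python3 - <<'E'
from h import *
lid(491.8,398,68,20); 
plan([(491.8,398.,32,-4.5)])
E
```

```text
pred [280.7 209.6] r 24.7
found [278.2 204.7] r 26.3 -> [490.1 402.3  68. ]
t 21.77 at [492.6 397.1 150. ]
(491.8, 398.0, 32, -4.5) -> [ 0.08 -0.09 11.8 ] [-0.   0.  -0.1]
```

```bash
python3 - <<'E'
from h import *
cal=viewer.get_calibration("wrist"); im=viewer.grab_frame("wrist"); c=proj("wrist",(491.8,398,68),cal)[0]
x0,y0=(c-60).astype(int); sub=im[y0:y0+120,x0:x0+120]; hsv=cv2.cvtColor(sub,cv2.COLOR_RGB2HSV)
print(hsv[52:70:4,52:70:4].reshape(-1,3).mean(0), hsv[5:20,5:20].reshape(-1,3).mean(0))
cv2.imwrite("pics/w5.png",crop(im,x0,y0,x0+120,y0+120,5))
print(x0,y0,((c+.5-[x0,y0])*5-.5))
import pickle; pickle.dump((cal,x0,y0),open("w5.pkl","wb"))
E
```

```text
[ 14.6  110.16 155.84] [ 18.23555556  87.66222222 173.64      ]
220 149 [305.54155466 306.73062181]
```

View pics/w5.png

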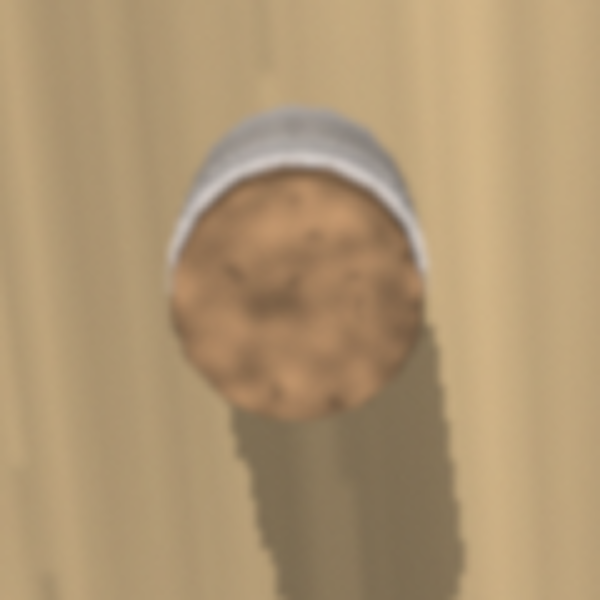

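The cork centre is at (297,294) in the crop, so the jar is at about (490.4, 400).

move_arm:
  rows:
    - [[0.3,-0.2,4,0,0,0,0],[0.3,-0.2,8,0,0,0,0],[0.3,-0.2,11,0,0,0,0],[0.3,-0.2,11.8,0,0,0,0],[0.3,-0.2,11.8,0,0,0,0]]

```text
time: 22.45
tool_pos: [490.9, 401.3, 32.3]
orientation: [2.308, 2.132, 0.0]
ft_force: [-0.4, -0.3, 0.6]
opening: 0.999
grasp_force: 0.0
```

move_arm:
  rows:
    - [[0,0,0,0,0,0,1],[0,0,0,0,0,0,1],[0,0,0,0,0,0,1],[0,0,0,0,0,0,1],[0,0,0,0,0,0,1]]

```text
time: 23.08
tool_pos: [490.7, 401.5, 32.0]
orientation: [2.307, 2.132, 0.0]
ft_force: [1.3, -0.3, 0.9]
opening: 0.486
grasp_force: 0.5
```

move_arm:
  rows:
    - [[0,0,-1,0,0,0,1],[0,0,-4,0,0,0,1],[0,0,-8,0,0,0,1],[0,0,-10,0,0,0,1],[0,0,-10,0,0,0,1]]

```text
time: 23.7
tool_pos: [491.4, 402.0, 133.9]
orientation: [2.307, 2.132, 0.005]
ft_force: [0.7, -0.6, -1.7]
opening: 0.472
grasp_force: 30.0
```

```bash
python3 - <<'E'
from h import *
plan([(490,210,132,-4.5),(487.5,8.3,132,-4.5)]); s=arm.state(); print(s["opening"],s["grasp_force"])
lid(479.3,-95.8,74,28,"top")
im=viewer.grab_frame("top"); P=ray("top",[(0,0)],0)
hsv=cv2.cvtColor(im,cv2.COLOR_RGB2HSV)
# square lid dark blob near crate left end
c=proj("top",(491.4,58.7,72))[0]; x0,y0=(c-13).astype(int); m=(hsv[y0:y0+26,x0:x0+26,1]<60)&(hsv[y0:y0+26,x0:x0+26,2]<110)
q=cv2.minAreaRect(np.argwhere(m)[:,::-1].astype(np.float32)); print(c,q[0]+np.array([x0,y0]),q[1:],ray("top",q[0]+np.array([x0,y0]),72))
E
```

```text
t 23.70 at [491.4 402.  133.9]
(490, 210, 132, -4.5) -> [-19.15   1.37   0.16] [ 0.2 -0.1 -0. ]
(487.5, 8.3, 132, -4.5) -> [-20.13   1.33   0.  ] [0. 0. 0.]
0.47185460795578704 29.999162256717682
pred [313.4 237.3] r 12.5
found [313.7 236.2] r 11.4 -> [481.8 -96.5  74. ]
[244.76106722 231.54832077] [245.22647095 231.05588245] ((21.935199737548828, 21.551715850830078), 4.398705005645752) [[492.5141995   57.66472387  72.        ]]
```

move_arm:
  rows:
    - [[-5,0.3,0,0,0,0,1],[-10,0.7,0,0,0,0,1],[-15,1,0,0,0,0,1],[-19.1,1.4,0,0,0,0,1],[-19.1,1.4,0,0,0,0,1]]

```text
time: 24.42
tool_pos: [488.8, 207.4, 130.9]
orientation: [-2.31, -2.128, 0.004]
ft_force: [-0.5, 0.4, -0.5]
opening: 0.473
grasp_force: 30.0
```

move_arm:
  rows:
    - [[-5,0.3,0,0,0,0,1],[-10,0.7,0,0,0,0,1],[-15,1,0,0,0,0,1],[-20,1.4,0,0,0,0,1],[-20,1.4,0,0,0,0,1]]

```text
time: 25.05
tool_pos: [487.7, 7.4, 131.3]
orientation: [-2.31, -2.128, 0.001]
ft_force: [0.1, 0.2, -0.6]
opening: 0.474
grasp_force: 30.0
```

move_arm:
  rows:
    - [[0,0,0,0,0,0,1],[0,0,0,0,0,0,1],[0,0,0,0,0,0,1]]

```text
time: 25.42
tool_pos: [487.7, 10.4, 131.8]
orientation: [-2.306, -2.134, 0.0]
ft_force: [0.5, 0.3, -1.1]
opening: 0.474
grasp_force: 30.0
```

```bash
python3 - <<'E'
from h import *
plan([(487.5,9.2,42,-4.5)])
E
```

```text
t 25.43 at [487.7  10.4 131.8]
(487.5, 9.2, 42, -4.5) -> [-0.12 -0.01  8.98] [-0.  -0.   0.1]
```

move_arm:
  rows:
    - [[-0.1,0,3,0,0,0,1],[-0.1,0,6,0,0,0,1],[-0.1,0,8,0,0,0,1],[-0.1,0,8.8,0,0,0,1],[-0.1,0,9.1,0,0,0,1]]

```text
time: 26.05
tool_pos: [487.7, 8.7, 40.9]
orientation: [-2.307, -2.133, 0.0]
ft_force: [-0.3, 0.6, -0.8]
opening: 0.477
grasp_force: 30.0
```

move_arm:
  rows:
    - [[0,0,0.1,0,0,0,1],[0,0,0.1,0,0,0,1]]

```text
time: 26.3
tool_pos: [488.0, 8.4, 40.4]
orientation: [2.307, 2.132, 0.001]
ft_force: [1.6, 0.1, -0.5]
opening: 0.475
grasp_force: 30.0
```

move_arm:
  rows:
    - [[0,0,0,0,0,0,1],[0,0,0,0,0,0,0.5],[0,0,0,0,0,0,0],[0,0,0,0,0,0,0],[0,0,0,0,0,0,0]]

```text
time: 26.92
tool_pos: [487.6, 8.4, 39.9]
orientation: [-2.307, -2.132, 0.0]
ft_force: [0.2, -0.1, -0.8]
opening: 0.799
grasp_force: 0.0
```

move_arm:
  rows:
    - [[0,0,-2,0,0,0,0],[0,0,-6,0,0,0,0],[0,0,-11,0,0,0,0],[0,0,-11,0,0,0,0]]

```text
time: 27.42
tool_pos: [489.6, 8.3, 153.1]
orientation: [2.304, 2.129, 0.006]
ft_force: [-0.5, 0.2, -0.5]
opening: 1.003
grasp_force: 0.0
```

```bash
python3 - <<'E'
from h import *
lid(424.5,295.4,60,24,"top")
plan([(455,150,150,-4.5),(424.5,295.4,150,-4.5)])
E
```

```text
pred [139.5 260.9] r 10.7
found [139.2 260.7] r 9.9 -> [425.  296.3  60. ]
found [146.7 260.7] r 10.4 -> [425.1 279.4  60. ]
t 27.48 at [488.5   8.3 151.2]
(455, 150, 150, -4.5) -> [13.86 -4.45  0.11] [ 0.2  0.  -0. ]
(424.5, 295.4, 150, -4.5) -> [14.26 -4.18  0.  ] [0. 0. 0.]
```

move_arm:
  rows:
    - [[5,-1.6,0,0,0,0,0],[10,-3.2,0,0,0,0,0],[13.8,-4.4,0,0,0,0,0],[13.8,-4.4,0,0,0,0,0]]

```text
time: 27.98
tool_pos: [453.2, 151.4, 148.8]
orientation: [-2.303, -2.135, 0.003]
ft_force: [-0.4, -0.2, 0.4]
opening: 0.998
grasp_force: 0.0
```

move_arm:
  rows:
    - [[5,-1.6,0,0,0,0,0],[10,-3,0,0,0,0,0],[14.3,-4.2,0,0,0,0,0],[14.3,-4.2,0,0,0,0,0],[14.3,-4.2,0,0,0,0,0]]

```text
time: 28.6
tool_pos: [424.0, 294.4, 149.2]
orientation: [-2.307, -2.132, 0.002]
ft_force: [-0.2, 0.4, 0.9]
opening: 1.001
grasp_force: 0.0
```

move_arm:
  rows:
    - [[0,0,0,0,0,0,0],[0,0,0,0,0,0,0]]

```text
time: 28.85
tool_pos: [424.4, 294.5, 149.9]
orientation: [2.309, 2.131, -0.0]
ft_force: [-0.1, -0.5, 0.7]
opening: 1.0
grasp_force: 0.0
```

```bash
python3 - <<'E'
from h import *
lid(424.5,295.4,60,24); 
plan([(424.5,295.4,32,-4.5)])
E
```

```text
pred [281.9 207.2] r 28.8
found [278.7 207.7] r 28.1 -> [421.8 295.2  60. ]
t 28.90 at [424.3 294.6 149.9]
(424.5, 295.4, 32, -4.5) -> [8.000e-02 1.000e-02 1.179e+01] [-0.   0.  -0.1]
```

move_arm:
  rows:
    - [[0.1,-0.2,4,0,0,0,0],[0.1,-0.2,8,0,0,0,0],[0.1,-0.2,11,0,0,0,0],[0.1,-0.2,11.8,0,0,0,0],[0.1,-0.2,11.8,0,0,0,0]]

```text
time: 29.52
tool_pos: [422.3, 296.4, 32.2]
orientation: [-2.308, -2.132, 0.0]
ft_force: [0.8, 0.7, 0.8]
opening: 0.999
grasp_force: 0.0
```

move_arm:
  rows:
    - [[0,0,0,0,0,0,1],[0,0,0,0,0,0,1],[0,0,0,0,0,0,1],[0,0,0,0,0,0,1],[0,0,0,0,0,0,1]]

```text
time: 30.15
tool_pos: [422.3, 296.6, 32.1]
orientation: [2.307, 2.132, 0.001]
ft_force: [-0.1, -0.3, 3.3]
opening: 0.515
grasp_force: 30.0
```

move_arm:
  rows:
    - [[0,0,-1,0,0,0,1],[0,0,-4,0,0,0,1],[0,0,-8,0,0,0,1],[0,0,-10,0,0,0,1],[0,0,-10,0,0,0,1]]

```text
time: 30.78
tool_pos: [422.9, 296.9, 133.7]
orientation: [2.307, 2.132, 0.005]
ft_force: [0.5, -0.5, -0.8]
opening: 0.519
grasp_force: 30.0
```

```bash
python3 - <<'E'
from h import *
im=viewer.grab_frame("top"); cv2.imwrite("pics/top3.png",crop(im,220,200,340,275,6.6)); np.save("top3.npy",im)
plan([(455,130,132,-4.5),(483.6,-41.5,132,-4.5)]); s=arm.state(); print(s["opening"],s["grasp_force"])
E
```

```text
t 30.82 at [422.3 296.6 132.5]
(455, 130, 132, -4.5) -> [-16.35   4.57   0.04] [ 0.1 -0.  -0. ]
(483.6, -41.5, 132, -4.5) -> [-16.87   4.2    0.  ] [0. 0. 0.]
0.5149712784497076 29.999831914901733
```

View pics/top3.png

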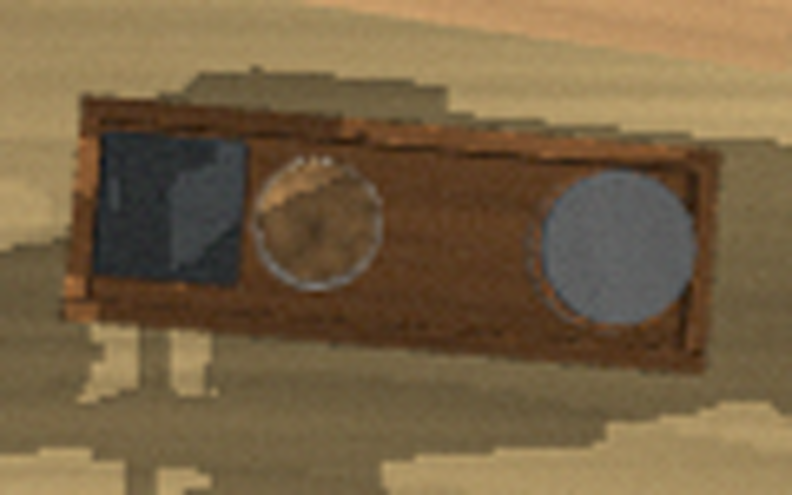

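The three items stand in the crate: square lid at (172,208), slim jar at (318,224), wide lid at (619,248). The free slot runs between about x=382 and 530. Crate corners are (82,94), (718,152), (703,372) and (63,318).

```bash
python3 - <<'E'
from h import *
g=lambda u:(np.atleast_2d(u)+.5)/6.6-.5+[220,200]
C=ray("top",g([(82,94),(718,152),(703,372),(63,318)]),34)[:,:2]; o=C.mean(0)
y=(C[0]-C[1]+C[3]-C[2]);a=np.arctan2(-y[0],y[1]); X=np.array([np.cos(a),np.sin(a)]);Y=np.array([-X[1],X[0]])
print("crate",o,np.degrees(a))
P=ray("top",g([(318,224),(619,248),(172,208)]),[72,74,72])[:,:2]; L=(P-o)@np.c_[X,Y]; print(P.round(1),L.round(1))
lo=L[1,1]+28; hi=L[0,1]-22; m=(lo+hi)/2; t=o+m*Y; print("slot",lo,hi,"mid",m,t)
plan([(455,130,132,-4.5),(t[0],t[1]+1.2,132,np.degrees(a))],start=(422.1,296.5,132,-4.5))
E
```

```text
crate [485.42262884 -19.53300242] -4.70504443455932
[[487.3   6.9]
 [479.6 -95.8]
 [492.4  56.7]] [[ -0.3  26.5]
 [  0.4 -76.5]
 [  0.7  76.6]]
slot -48.49333782561021 4.500197680263241 mid -21.996570072673485 [483.61833259 -41.45544776]
t 30.82 at [422.1 296.5 132. ]
(455, 130, 132, -4.5) -> [-16.34   4.59   0.  ] [0. 0. 0.]
(np.float64(483.6183325948908), np.float64(-40.25544776347506), 132, np.float64(-4.70504443455932)) -> [-16.75   4.19   0.  ] [0.  0.  0.2]
```

move_arm:
  rows:
    - [[-5,1.5,0,0,0,0,1],[-10,3,0,0,0,0,1],[-14,4.2,0,0,0,0,1],[-16.3,4.6,0,0,0,0,1],[-16.3,4.6,0,0,0,0,1]]

```text
time: 31.45
tool_pos: [454.7, 129.0, 131.1]
orientation: [-2.309, -2.129, 0.002]
ft_force: [0.0, 0.2, -0.5]
opening: 0.518
grasp_force: 30.0
```

move_arm:
  rows:
    - [[-5,1.5,0,0,0,0,1],[-10,3,0,0,0,0,1],[-14,3.8,0,0,0,0,1],[-16.8,4.2,0,0,0,0,1],[-16.8,4.2,0,0,0,0,1]]

```text
time: 32.08
tool_pos: [483.8, -41.2, 131.3]
orientation: [-2.309, -2.13, 0.001]
ft_force: [-0.2, 0.4, 0.4]
opening: 0.522
grasp_force: 30.0
```

move_arm:
  rows:
    - [[0,0,0,0,0,0,1],[0,0,0,0,0,0,1],[0,0,0,0,0,0,1]]

```text
time: 32.45
tool_pos: [483.7, -39.7, 131.9]
orientation: [-2.306, -2.133, 0.0]
ft_force: [0.8, 0.3, -0.6]
opening: 0.516
grasp_force: 30.0
```

```bash
python3 - <<'E'
from h import *
for i in range(3):
  plan([(483.6,-40.2,42,-4.5)]); viewer.grab_frame("top")
E
```

```text
t 32.45 at [483.7 -39.7 131.9]
(483.6, -40.2, 42, -4.5) -> [-0.06 -0.01  8.99] [-0. -0.  0.]
t 32.50 at [483.7 -39.8 131.9]
(483.6, -40.2, 42, -4.5) -> [-0.04 -0.01  8.99] [-0. -0.  0.]
t 32.55 at [483.8 -40.  131.9]
(483.6, -40.2, 42, -4.5) -> [-0.02 -0.01  8.99] [-0. -0.  0.]
```

move_arm:
  rows:
    - [[0,0,3,0,0,0,1],[0,0,6,0,0,0,1],[0,0,8,0,0,0,1],[0,0,8.8,0,0,0,1],[0,0,9.1,0,0,0,1]]

```text
time: 33.22
tool_pos: [483.9, -40.4, 40.9]
orientation: [2.307, 2.132, 0.0]
ft_force: [0.3, -0.7, 0.3]
opening: 0.519
grasp_force: 30.0
```

move_arm:
  rows:
    - [[0,0,0.1,0,0,0,1],[0,0,0.1,0,0,0,1]]

```text
time: 33.48
tool_pos: [484.1, -40.5, 40.4]
orientation: [2.307, 2.132, 0.001]
ft_force: [0.1, 0.0, -0.3]
opening: 0.518
grasp_force: 30.0
```

move_arm:
  rows:
    - [[0,0,0,0,0,0,1],[0,0,0,0,0,0,0.5],[0,0,0,0,0,0,0],[0,0,0,0,0,0,0],[0,0,0,0,0,0,0]]

```text
time: 34.1
tool_pos: [483.8, -40.4, 39.9]
orientation: [2.307, 2.132, 0.0]
ft_force: [-0.2, -0.4, 0.2]
opening: 0.815
grasp_force: 0.0
```

move_arm:
  rows:
    - [[0,0,-2,0,0,0,0],[0,0,-6,0,0,0,0],[0,0,-11,0,0,0,0],[0,0,-11,0,0,0,0],[0,0,-11,0,0,0,0]]

```text
time: 34.72
tool_pos: [483.5, -40.4, 149.7]
orientation: [-2.307, -2.132, 0.0]
ft_force: [-0.5, -0.0, -0.8]
opening: 1.002
grasp_force: 0.0
```

```bash
python3 - <<'E'
from h import *
plan([(447,-25,150,39),(411.6,-9.4,150,82.3),(411.6,-9.4,18,82.3)])
plan([(447,-25,150,-51),(411.6,-9.4,150,-97.7)])
E
```

```text
t 34.73 at [483.5 -40.4 149.7]
(447, -25, 150, 39) -> [ 1.24 -3.76 -0.03] [ -0.   -0.  -43.5]
(411.6, -9.4, 150, 82.3) -> [ 3.44 -1.77  0.  ] [  0.    0.  -43.3]
(411.6, -9.4, 18, 82.3) -> [ 0.   0.  13.2] [0. 0. 0.]
t 34.73 at [483.5 -40.4 149.7]
(447, -25, 150, -51) -> [ 1.24 -3.76 -0.03] [-0.   0.  46.5]
(411.6, -9.4, 150, -97.7) -> [-1.77 -3.44  0.  ] [ 0.   0.  46.7]
```

move_arm:
  rows:
    - [[0.2,-0.8,0,0,0,9.3,0],[0.5,-1.5,0,0,0,18.6,0],[0.8,-2.3,0,0,0,27.9,0],[1,-3,0,0,0,37.2,0],[1.2,-3.8,0,0,0,46.5,0]]

```text
time: 35.35
tool_pos: [445.8, -25.2, 148.6]
orientation: [-2.963, -1.04, 0.003]
ft_force: [0.1, 0.5, 0.2]
opening: 1.0
grasp_force: 0.0
```

move_arm:
  rows:
    - [[-0.4,-0.7,0,0,0,9.3,0],[-0.7,-1.4,0,0,0,18.7,0],[-1.1,-2.1,0,0,0,28,0],[-1.4,-2.8,0,0,0,37.4,0],[-1.8,-3.4,0,0,0,46.7,0]]

```text
time: 35.98
tool_pos: [410.4, -10.1, 148.8]
orientation: [-3.134, 0.22, 0.004]
ft_force: [0.2, -0.7, 0.5]
opening: 1.001
grasp_force: 0.0
```

move_arm:
  rows:
    - [[0,0,0,0,0,0,0],[0,0,0,0,0,0,0]]

```text
time: 36.22
tool_pos: [411.4, -10.4, 149.4]
orientation: [-3.135, 0.205, 0.001]
ft_force: [0.7, -0.2, -0.0]
opening: 0.999
grasp_force: 0.0
```

```bash
python3 - <<'E'
from h import *
plan([(411.6,-9.4,18,-97.7)]); print(arm.state()["qpos"])
im=viewer.grab_frame("wrist"); cv2.imwrite("pics/w6.png",crop(im,0,0,560,420,1.4))
E
```

```text
t 36.23 at [411.4 -10.4 149.4]
(411.6, -9.4, 18, -97.7) -> [ 1.000e-02 -1.000e-01  1.314e+01] [-0.   0.1  0.2]
[-1.70567534e-01  2.92555935e-01  1.92589064e+00 -2.49162261e-05
  9.24031955e-01  1.53115952e+00]
```

View pics/w6.png

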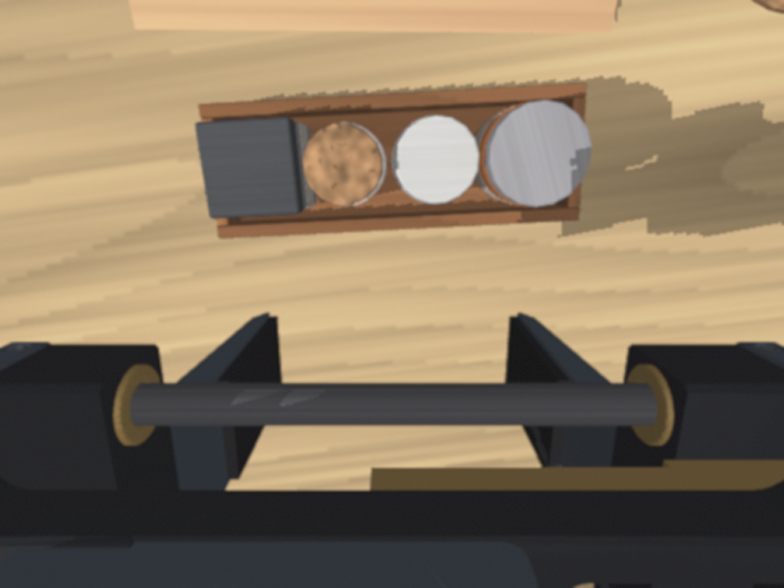

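All four items stand upright in the crate. Next I lower the open fingers behind the near side and push.

move_arm:
  rows:
    - [[0,0,5,0,0,0,0],[0,0,10,0,0,0,0],[0,0,13,0,0,0,0],[0,0,13.1,0,0,0,0],[0,0,13.1,0,0,0,0]]

```text
time: 36.9
tool_pos: [411.9, -10.4, 19.6]
orientation: [3.135, -0.21, 0.001]
ft_force: [0.5, 0.3, 0.1]
opening: 0.998
grasp_force: 0.0
```

move_arm:
  rows:
    - [[1,0,0,0,0,0,0],[2,0,0,0,0,0,0],[2.8,0,0,0,0,0,0],[3.6,0,0,0,0,0,0],[4.4,0,0,0,0,0,0]]

```text
time: 37.52
tool_pos: [453.2, -15.9, 19.5]
orientation: [-3.134, 0.211, 0.006]
ft_force: [-14.2, 0.8, 12.0]
opening: 1.0
grasp_force: 6.9
```

move_arm:
  rows:
    - [[0.8,0,0,0,0,0,0],[1.6,0,0,0,0,0,0],[2.4,0,0,0,0,0,0],[3.2,0,0,0,0,0,0],[4,0,0,0,0,0,0]]

```text
time: 38.15
tool_pos: [493.0, -21.3, 19.4]
orientation: [-3.134, 0.211, 0.006]
ft_force: [-9.1, 2.1, 1.9]
opening: 1.003
grasp_force: 4.8
```

```bash
python3 - <<'E'
from h import *
p=arm.state()["tool_pos"]; a=np.radians(-7.7); d=p[:2]-[566.8,-18.3]; print("sx,sy",d@[np.cos(a),np.sin(a)],d@[-np.sin(a),np.cos(a)],p[2])
E
```

```text
sx,sy -72.69157657828497 -12.807623681099095 19.415859168612343
```

move_arm:
  rows:
    - [[0.8,0,0,0,0,0,0],[1.6,0,0,0,0,0,0],[2.4,0,0,0,0,0,0],[3.2,0,0,0,0,0,0],[4,0,0,0,0,0,0]]

```text
time: 38.78
tool_pos: [534.1, -26.9, 19.4]
orientation: [-3.134, 0.211, 0.002]
ft_force: [-6.3, 1.6, -2.3]
opening: 1.0
grasp_force: 3.1
```

```bash
python3 - <<'E'
from h import *
a,b=viewer.grab_frame("top"),viewer.grab_frame("scene")
m=np.vstack([crop(a,215,120,355,235,4)[:,:560],]); n=crop(b,180,140,360,300,2.9)
h=min(m.shape[0],n.shape[0]); m=cv2.resize(m,(400,int(m.shape[0]*400/m.shape[1]))); n=cv2.resize(n,(400,int(n.shape[0]*400/n.shape[1])))
h=max(m.shape[0],n.shape[0]); pad=lambda q:cv2.copyMakeBorder(q,0,h-q.shape[0],0,0,0)
cv2.imwrite("pics/p1.png",np.hstack([pad(m),pad(n)])); print(arm.state()["tool_pos"],arm.state()["ft_force"])
E
```

```text
[535.07202497 -27.08701685  19.45534393] [-2.72696356  0.25800219 -0.21431977]
```

View pics/p1.png

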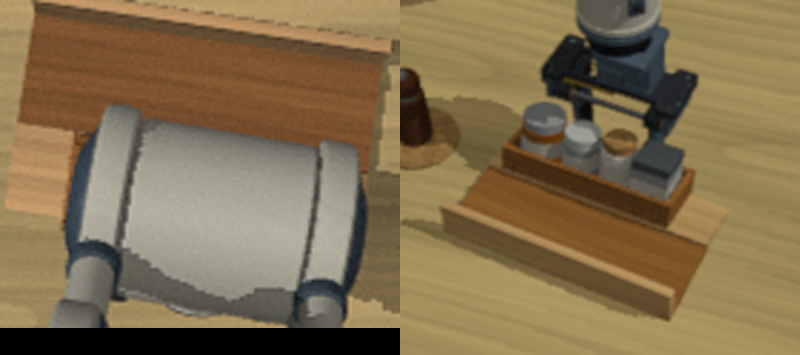

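The scene half shows the crate climbing parallel to the rail, with all the items upright and the fingers pushing the near side.

move_arm:
  rows:
    - [[0.8,0,0,0,0,0,0],[1.6,0,0,0,0,0,0],[2.4,0,-0.2,0,0,0,0],[3.2,0,-0.4,0,0,0,0],[4,0,-0.6,0,0,0,0]]

```text
time: 39.5
tool_pos: [566.3, -31.0, 24.7]
orientation: [-3.133, 0.211, 0.022]
ft_force: [-38.4, 5.8, 26.8]
opening: 1.002
grasp_force: 19.4
```

move_arm:
  rows:
    - [[0.7,0,-0.2,0,0,0,0],[1.4,0,-0.3,0,0,0,0],[2.1,0,-0.5,0,0,0,0],[2.8,0,-0.7,0,0,0,0],[3.5,0,-0.8,0,0,0,0]]

```text
time: 40.12
tool_pos: [609.0, -37.1, 33.3]
orientation: [3.134, -0.211, 0.0]
ft_force: [-4.3, 1.0, -2.1]
opening: 1.001
grasp_force: 1.7
```

```bash
cat >> h.py <<'E'
def spos():
    s=arm.state(); p=s["tool_pos"]; a=np.radians(-7.7); d=p[:2]-[566.8,-18.3]; print("sx,sy",d@[np.cos(a),np.sin(a)],d@[-np.sin(a),np.cos(a)],p[2],s["ft_force"])
E
python3 -c "
from h import *
spos()"
```

```text
sx,sy 44.33745027800662 -13.00317452591356 33.33847433171091 [-4.27318881  1.04626126 -2.08762858]
```

move_arm:
  rows:
    - [[0.4,0,0,0,0,0,0],[0.8,0,0,0,0,0,0],[1.2,0,0,0,0,0,0],[1.6,0,0,0,0,0,0],[2,0,0,0,0,0,0]]

```text
time: 40.75
tool_pos: [628.7, -39.8, 32.8]
orientation: [3.134, -0.212, -0.0]
ft_force: [-4.3, 0.8, -1.9]
opening: 1.001
grasp_force: 1.7
```

```bash
python3 -c "
from h import *
spos()
cv2.imwrite('pics/s2.png',crop(viewer.grab_frame('scene'),180,140,360,300,4))"
```

```text
sx,sy 64.19823504940994 -13.033162669462516 32.796873043093655 [-4.34016545  0.77875906 -1.94736386]
```

move_arm:
  rows:
    - [[0.2,0,0,0,0,0,0],[0.4,0,0,0,0,0,0],[0.6,0,0,0,0,0,0],[0.8,0,0,0,0,0,0]]

```text
time: 41.3
tool_pos: [634.8, -40.5, 32.8]
orientation: [-3.134, 0.212, 0.005]
ft_force: [-18.6, 3.8, 11.7]
opening: 1.003
grasp_force: 9.7
```

move_arm:
  rows:
    - [[0.1,0,0,0,0,0,0],[0.2,0,0,0,0,0,0],[0.3,0,0,0,0,0,0]]

```text
time: 41.68
tool_pos: [635.1, -40.4, 32.7]
orientation: [-3.134, 0.212, 0.013]
ft_force: [-30.1, 4.3, 21.8]
opening: 0.997
grasp_force: 15.6
```

```bash
python3 -c "
from h import *
spos()"
```

```text
sx,sy 70.61576370187133 -12.751701956820979 32.71528291677742 [-30.05759399   4.31807596  21.78378986]
```

Now blocked, with force building. I'll back off a little, lift and look.

move_arm:
  rows:
    - [[-0.4,0,0,0,0,0,0],[-1,0,0,0,0,0,0],[-3,0,0,0,0,0,0],[-5,0,-2,0,0,0,0],[-7,0,-5,0,0,0,0]]

```text
time: 42.3
tool_pos: [569.7, -31.9, 83.2]
orientation: [3.134, -0.212, 0.0]
ft_force: [0.5, -0.0, 1.2]
opening: 1.002
grasp_force: 0.0
```

move_arm:
  rows:
    - [[-4,0,-5,0,0,0,0],[-9,0,-10,0,0,0,0],[-14,0,-14,0,0,0,0],[-19,0,-16,0,0,0,0],[-19,0,-16,0,0,0,0]]

```text
time: 42.92
tool_pos: [379.9, -6.0, 244.9]
orientation: [3.134, -0.211, 0.007]
ft_force: [0.5, -0.5, -1.0]
opening: 0.999
grasp_force: 0.0
```

```bash
python3 - <<'E'
from h import *
a,b=viewer.grab_frame("top"),viewer.grab_frame("scene"); np.save("top4.npy",a); np.save("sc4.npy",b)
m=cv2.resize(crop(a,210,110,360,235,4),(480,400)); n=cv2.resize(crop(b,190,150,340,290,4),(320,299))
o=np.zeros((400,800,3),np.uint8); o[:,:480]=m; o[:299,480:]=n; cv2.imwrite("pics/p2.png",o)
E
```

```text
(no output)
```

View pics/p2.png

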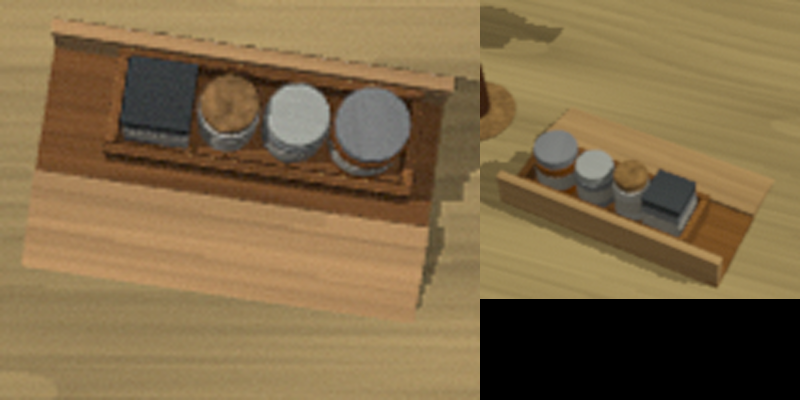

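The crate lies in the bay with its near-rim corners at (105,156) and (410,194) in the left half. The items are upright. I'll check this numerically.

```bash
python3 - <<'E'
from h import *
g=lambda u:(np.atleast_2d(u)+.5)/3.2-.5+[210,110]
def S(P): 
    a=np.radians(-7.7); d=P[:,:2]-[566.8,-18.3]; return d@np.array([[np.cos(a),-np.sin(a)],[np.sin(a),np.cos(a)]])
print("near rim z42",S(ray("top",g([(105,156),(410,194)]),42)).round(1))
print("foot",S(ray("top",g([(23,266),(416,319)]),0)).round(1),"rail",S(ray("top",g([(54,20),(454,77)]),50)).round(1),"bay/lip",S(ray("top",g([(38,172),(428,225)]),14)).round(1))
print("rail near top",S(ray("top",g([(56,36),(450,90)]),50)).round(1))
# predicted crate corners for flush pose, in p2 px
X=np.array([.991,-.134]);Y=np.array([.134,.991])
for z in(42,8): print(z,((proj("top",[np.r_[np.array([566.8,-18.3])+i*X+j*Y,z] for i,j in((88,101),(88,-127),(168,101),(168,-127))])+.5-[210,110])*3.2-.5).round(0))
E
```

```text
near rim z42 [[  85.3   97.7]
 [  89.2 -128.1]]
foot [[   1.   150.1]
 [   2.9 -150.4]] rail [[ 178.6  148.8]
 [ 178.6 -148.2]] bay/lip [[  71.4  147.9]
 [  73.2 -148.3]]
rail near top [[ 166.9  145.6]
 [ 168.5 -146.5]]
42 [[101. 152.]
 [408. 195.]
 [117.  46.]
 [422.  90.]]
8 [[103. 161.]
 [401. 203.]
 [119.  58.]
 [415. 100.]]
```

```bash
python3 - <<'E'
from h import *
ims=[viewer.grab_frame("top").astype(float) for _ in range(6)]; im=cv2.cvtColor(np.mean(ims,0).astype(np.float32),cv2.COLOR_RGB2GRAY)
X=np.array([np.cos(np.radians(-7.7)),np.sin(np.radians(-7.7))]);Y=np.array([-X[1],X[0]])
def prof(sy,s0,s1,z):
    sx=np.arange(s0,s1,.25); P=[np.r_[np.array([566.8,-18.3])+i*X+sy*Y,z] for i in sx]; u=proj("top",P).astype(np.float32)
    return sx,cv2.remap(im,u[:,0].reshape(1,-1),u[:,1].reshape(1,-1),cv2.INTER_CUBIC)[0]
def edge(z,s0,s1,sgn):
    r=[]
    ys=np.arange(-118,93,6)
    for sy in ys:
        p=np.mean([prof(sy+k,s0,s1,z)[1] for k in(-3,-1.5,0,1.5,3)],0); sx=prof(sy,s0,s1,z)[0]
        g=np.gradient(cv2.GaussianBlur(p.reshape(1,-1),(0,0),4)[0]); 
        i=np.argmax(g*sgn if sgn else abs(g)); r.append(sx[i])
    r=np.array(r); f=np.polyfit(ys,r,1); k=abs(r-np.polyval(f,ys))<2.5; f=np.polyfit(ys[k],r[k],1)
    print(z,r.round(0),"slope deg %.2f mid %.1f n%d"%(np.degrees(np.arctan(f[0])),f[1],k.sum()))
edge(0,-12,12,0); edge(14,62,82,-1); edge(42,80,94,0); edge(50,160,175,0); edge(50,172,188,0)
E
```

```text
0 [ -9.  -9. -10.  -4.  -0.  -1.  -0.  -0.  -1.  -0.  -0.   0.   0.  -0.
   0.   0.  -1.  -0.  -0.  -0.   0.  -0.   0.   0.  -0.  -0.   0.  -0.
   0.   0.   0.   1.   0.   0.   0.   0.] slope deg 0.52 mid -0.2 n32
14 [72. 72. 71. 72. 72. 72. 72. 72. 72. 72. 72. 72. 72. 72. 72. 72. 72. 72.
 72. 72. 72. 72. 73. 72. 72. 73. 72. 72. 73. 72. 72. 73. 72. 72. 72. 72.] slope deg 0.27 mid 72.2 n36
42 [88. 88. 88. 88. 88. 88. 88. 88. 88. 88. 88. 88. 89. 88. 82. 82. 88. 82.
 88. 88. 82. 88. 88. 89. 88. 89. 89. 88. 89. 89. 88. 89. 88. 82. 89. 88.] slope deg 0.26 mid 88.4 n31
50 [168. 168. 168. 168. 168. 168. 168. 169. 168. 168. 168. 168. 169. 168.
 168. 169. 168. 169. 169. 168. 169. 169. 168. 169. 168. 169. 169. 168.
 169. 169. 169. 169. 169. 169. 169. 169.] slope deg 0.25 mid 168.6 n36
50 [177. 178. 178. 177. 178. 181. 182. 181. 180. 181. 181. 181. 182. 181.
 181. 182. 181. 182. 181. 180. 182. 181. 180. 181. 181. 182. 182. 181.
 182. 182. 181. 179. 178. 175. 178. 182.] slope deg 0.22 mid 180.6 n33
```

The near rim is 80.2 mm from the rail face and parallel to it, so the crate is flush and flat, with its ends at about sy +101 and −127. Handing in.

```bash
python3 -c "
from bench import workorder
print(workorder.sign_off())"
```

```text
the job is handed in; nothing more can be done
None
```

I've handed the job in at about 43 s: the mill is on the coaster, the four jars and tins are upright in the crate, and the crate lies flat in the bay against the back rail with neither end overhanging.

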